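Hang the keyhole bin on its screw beside the microscope bench

ROBOT

A 6-joint arm with a two-finger parallel gripper is mounted at the origin on the work surface. World frame = base frame: x ahead of the robot, y to its left, z up, the work surface at z = 0. Lengths are in mm, angles in degrees, forces in N, time in s.
With the tool pointing down it reaches from about 250 to 725 mm from the base axis. Payload 4 kg.
Tool frame: the origin (TCP) lies on the centre line of the jaws, within the pads' length; the fingertips stand arm.tips_ahead ahead of it and the grasp point (between the pads) lies 6 mm ahead of it (arm.tips_ahead is the distance from the TCP to the fingertips, in mm); z points along the fingers, y is the line along which they close (so a half turn about z gives the same grasp; the last joint's range is limited). The gripper opens to 85 mm and grips with 20 to 120 N. Pads are 22 mm wide; open, the fingers measure 114 mm over their backs; the gripper's body (76 mm by 85 mm) begins 54 mm behind the grasp point. The pads swing forward as they close: fully open they stand 13 mm farther back than shut.
Start: joints at [-70.531, 13.785, 0.286, 76.501, 0, 90], TCP at [166.647, -471.411, 256.306] pointing down, gripper open.
Joint ranges: [-155.79, 155.79], [-60.16, 107.12], [-62.33, 73.08], [-114, 123.19], [-81.49, 82.49], [-180, 180]. Speed limits (degrees/s): [159.86, 159.86, 180, 180, 180, 180].

INTERFACE

Orientations are given as a 3x3 rotation matrix whose columns are the frame's x, y, z axes.
In Python, from cell import arm gives the robot as it stands.
- The arm moves only by the tool send_rows, never from a script. Its argument "motion" is a list of rows, each a list of 5 numbers: the shift along the tool's x, y, z normalised to -1 to 1, where 1 is 0.25 m, then the turn about the tool's z normalised to -1 to 1, where 1 is 45 degrees, then the opening, from -1 (shut) to 1 (fully open). In form: [[dx, dy, dz, roll, gripper], ...]. A call has 1 to 20 rows; each row is the pose to reach, as a shift and turn from the pose commanded when the call began, along the tool's axes at that moment; what a row does not reach only later rows make up. A row lasts 1/12 s, in which the tool goes at most 41.7 mm and 7.16 degrees, less where a joint would pass 70% of its speed; a pose out of reach is approached as far as the arm can. A call with a number of a shift or a turn outside -1 to 1 is refused whole. A call with a gripper value outside its range is refused whole. The fingers move at their own pace and stop on an object; "squeeze" is the grip in N (left out, the last holds). Time passes only in rows, so rows that repeat a pose let the fingers close. It gives the time, the measured TCP pose, the force, the opening and the grip force at its end, in the units of the state.
- arm.observe(): the state, without advancing time (a new reading comes with each control period).
- arm.get_image(name): name is "side" or "top" or "wrist"; returns (picture, depth): 400x640x3 uint8, red, green, blue; 400x640 float32, mm along the optical axis (not along the pixel's ray), 0 where there is no reading.
- arm.camera_params(name): a dict with "vertical_fov" (degrees; the focal length in pixels is half the picture's height over the tangent of half this angle, whatever the lens; pixels are square), "cx", "cy" (the principal point, pixels), "dist" ([k1, k2, p1, p2, k3] as OpenCV has them; the pictures are not rectified), "R" (3x3) and "t" (3): a world point X has camera coordinates R X + t. Camera axes: x right, y down, z forward; pixel columns grow to the right and rows downward; lengths in mm; the calibration is good to about 2 mm. A picture is of the moment at which its call begins: read the wrist's pose just before it. camera_params takes no time and is no camera call; for the wrist camera it gives the pose at the moment of the call.
- arm.sign_off(): hands the job in; it is judged then, once.
The state is a dict: "t": time; "q": joint angles; "qd": joint speeds; "effort": joint torques, N m; "position": TCP position; "orientation": TCP orientation; "force": force on the tool from outside, world axes, zero at the start; "torque": the same for the moment, N m; "opening": finger opening in mm; "grasp_force": force on a finger pad.
Only numpy, scipy, OpenCV 4.12 (cv2) and the standard library are available. Lean on these libraries where they do the work, as an engineer would, in place of code of your own. Each camera call takes 0.05 s, during which the arm holds its last target. There are 200 camera calls.

TASK

Hang the grey bin that has the tall keyhole back plate on the screw of the upright panel: slip the keyhole's round opening over the screw head until the plate is behind the head, then pull the bin down until the screw sits at the top of the narrow slot, and let go. Leave the other bin, the one with the low plain back, standing where it is.

Things in the scene. Friction and masses are not known exactly. Their poses are not given: they have to be found in the camera images.
- caddy: Keyhole bin, loose, 125 to 250 g, upright on the bench: open box 66 mm deep (x), 100 wide (y), 45 high, with a rear plate 4 mm thick, 130 high. Origin: foot of the plate's rear face, mid width; +x out of its back, z up; box at x -66 to 0 mm. Grip: upright tab at mid width, 12 mm thick (y), x -66 to -30 mm, top 120 mm up; pinch its 12 mm from above, about 105 mm up.
- keyhole (a point): Centre of the keyhole's about round opening (38 mm across) on the plate's rear face, 72 mm above the bin's origin, same axes as the bin. The opening's upper edges slope in to a slot 13 mm wide that goes straight up on the plate's centre line and ends 40 mm above this point.
- screw (a point): Screw at mid width of a fixed white panel 300 mm wide, 200 high. Point: on the screw's axis at the panel's front face, 150 mm above the bench; +x into the panel, z up. It sticks out along -x: shank 8 mm thick for 12 mm, then a head 20 mm across, 6 thick. The bin hangs with its axes along these and the keyhole point 36 mm below this one, leaning forward up to 5 degrees.
- tidy: The other bin, loose, a bystander: same grey box and grip tab, but its rear wall is a plain plate only 70 mm high without a keyhole. Origin and axes as the keyhole bin's.

How it is judged:
By the outcome, as a careful person would: the job done as asked, in the order asked, and still so for the second after the job is handed in, with the robot touching nothing.
It also fails if it takes over 40 s, if anything falls off the work surface, if the arm or the gripper's body presses on something with over 40 N, if the wrist force passes 120 N, or if a joint passes its speed limit or range.

## Working session

There is one attempt and no reset: what is moved stays moved. The work goes in short steps, Python scripts to look and compute and a tool call to move; the robot and the scene stay as the last step left them, time stands still between calls to the robot, and variables do not carry over. Pictures are saved under pics/ and viewed, at most 10 in all, crops included, and the job is handed in when it is done.

Besides the shell and the picture viewer there is one more tool, called after "Request:" as name(argument=value, ...), one argument or row to a line, values as JSON. send_rows: Moves the arm, as the interface text tells. Its arguments: {"type":"object","properties":{"motion":{"type":"array"},"squeeze":{"type":"number"}},"required":["motion"]}

```bash
mkdir -p pics; ls; cat > h.py <<'E'
import numpy as np, cv2
from cell import arm
def grab(n):
    p=arm.camera_params(n); im,d=arm.get_image(n); return im,d,p
def cloud(d,p):
    h,w=d.shape; f=h/2/np.tan(np.radians(p["vertical_fov"])/2)
    K=np.array([[f,0,p["cx"]],[0,f,p["cy"]],[0,0,1.]])
    v,u=np.mgrid[:h,:w]
    n=cv2.undistortPoints(np.stack([u,v],-1).reshape(-1,1,2).astype(float),K,np.array(p["dist"],float)).reshape(h,w,2)
    c=np.dstack([n*d[...,None],d]); X=(c-np.array(p["t"]))@np.array(p["R"])
    X[d==0]=np.nan
    return X
E
python3 - <<'E'
from h import *
print(arm.tips_ahead); s=arm.observe(); print(s)
for n in("side","top"):
    im,d,p=grab(n); print(n,p)
    cv2.imwrite(f"pics/{n}0.png",im[...,::-1]); np.savez(f"{n}0.npz",im=im,X=cloud(d,p))
E
```

```text
pics
25.0
{'t': 0.0, 'q': array([-7.05314935e+01,  1.38308412e+01,  2.13222729e-01,  7.65013577e+01,
        7.04011834e-04,  9.00002881e+01]), 'qd': array([ 0.00877284,  0.04504377,  0.09700782,  0.06344877, -0.0911229 ,
       -0.01822485]), 'effort': array([ 1.32551591e-03, -3.72315860e+01,  2.52410066e+01,  1.68679864e-02,
        4.03499229e-06,  8.38468281e-06]), 'position': array([ 166.45361179, -470.86261875,  255.42146129]), 'orientation': array([[ 9.42826515e-01,  3.33283212e-01, -6.80497118e-04],
       [ 3.33283906e-01, -9.42824474e-01,  1.96189358e-03],
       [ 1.22768567e-05, -2.07652403e-03, -9.99997844e-01]]), 'force': array([-0.38916523, -0.23820217, -0.19650644]), 'torque': array([-0.01020933,  0.01936819, -0.03836082]), 'grasp_force': 0.0, 'opening': 85.26016824424036}
side {'vertical_fov': 54.94038135889023, 'cx': 320.7121500789628, 'cy': 195.829694349587, 'dist': array([-0.0337917,  0.       ,  0.       ,  0.       ,  0.       ]), 'R': array([[-0.96226504, -0.271524  , -0.01790826],
       [-0.19197742,  0.72405099, -0.66249138],
       [ 0.1928488 , -0.63405432, -0.74885544]]), 't': array([487.79102217, 140.88104534, 885.51411329])}
top {'vertical_fov': 54.92202408787478, 'cx': 320.35667325805315, 'cy': 190.23051399215217, 'dist': array([-0.00208018,  0.        ,  0.        ,  0.        ,  0.        ]), 'R': array([[-0.01637289, -0.99923733,  0.03544989],
       [-0.99925299,  0.01511129, -0.03556829],
       [ 0.03500547, -0.03600577, -0.99873831]]), 't': array([ 35.54825798, 506.24584976, 802.72289732])}
```

View pics/side0.png

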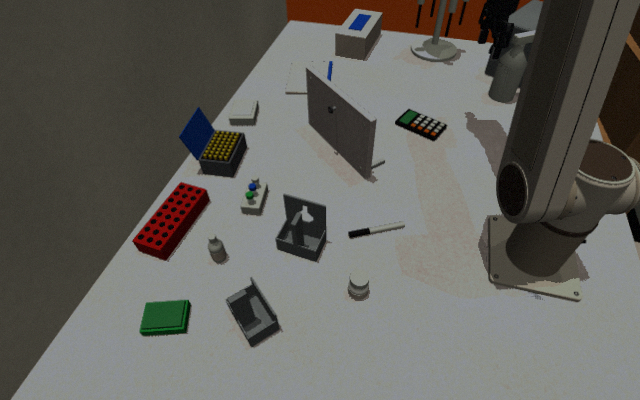

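View pics/top0.png

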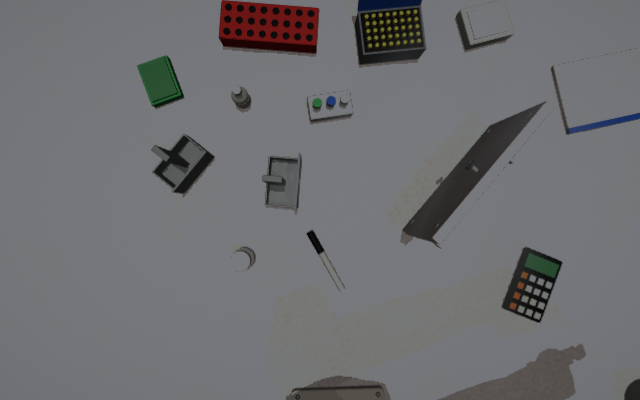

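The side view shows the keyhole bin at about (303,227), the plain bin at (252,310) and the panel at (340,120) with its screw at (332,108). In the top view they are at (282,182), (183,163) and (480,170), with the screw at (472,168).

```bash
python3 - <<'E'
from h import *
T=np.load("top0.npz")["X"]; S=np.load("side0.npz")["X"]
def reg(X,r0,r1,c0,c1): 
    P=X[r0:r1,c0:c1].reshape(-1,3); return P[~np.isnan(P[:,0])]
def rect(P):
    (c,s,a)=cv2.minAreaRect(P[:,:2].astype(np.float32)); return np.round(c,1),np.round(s,1),round(a,2)
P=reg(T,140,220,250,315); print("bench z",np.median(reg(T,200,230,200,220)[:,2]),np.median(reg(S,260,300,310,340)[:,2]))
for lo,hi in((38,55),(110,124),(124,135)):
    Q=P[(P[:,2]>lo)&(P[:,2]<hi)]; print("caddy top",lo,len(Q),Q.mean(0).round(1),rect(Q))
P=reg(S,185,265,270,335)
for lo,hi in((10,55),(60,108),(110,122),(122,135)):
    Q=P[(P[:,2]>lo)&(P[:,2]<hi)]; print("caddy side",lo,len(Q),Q.mean(0).round(1),rect(Q))
P=reg(T,95,255,395,560)
for lo,hi in((30,190),(190,210)):
    Q=P[(P[:,2]>lo)&(P[:,2]<hi)]; print("panel top",lo,len(Q),Q.mean(0).round(1),rect(Q))
# panel plane
for n,X,r in(("T",T,(95,255,395,560)),("S",S,(65,180,300,380))):
    Q=reg(X,*r); Q=Q[(Q[:,2]>25)&(Q[:,2]<195)]
    rng=np.random.default_rng(0);best=0
    for _ in range(500):
        a,b,c=Q[rng.choice(len(Q),3,False)]; nn=np.cross(b-a,c-a); 
        if np.linalg.norm(nn)<1:continue
        nn/=np.linalg.norm(nn); m=abs((Q-a)@nn)<2
        if m.sum()>best: best=m.sum();M=m
    I=Q[M];c=I.mean(0);n_=np.linalg.svd(I-c,full_matrices=False)[2][2]
    e=np.array([-n_[1],n_[0],0]);e/=np.linalg.norm(e);pr=I@e
    print(n,len(Q),best,c.round(1),n_.round(4),"yaw",np.degrees(np.arctan2(n_[1],n_[0])),"mid",(np.percentile(pr,[.2,99.8])),e@c)
    d=(Q-c)@n_; 
    near=Q[(abs(d)>8)&(abs(d)<30)&(Q[:,2]>125)&(Q[:,2]<175)]; print("head",len(near),near.mean(0),((near-c)@n_).round(0)[:40],(near.mean(0)@e))
P=reg(T,130,195,150,215)
for lo,hi in((38,55),(60,72),(110,124)):
    Q=P[(P[:,2]>lo)&(P[:,2]<hi)]; print("tidy",lo,len(Q),rect(Q))
E
```

```text
bench z -0.3918718193244197 1.1682758295987827
caddy top 38 190 [527.2 113.9  44.6] (array([524. , 104.2]), array([ 66.1, 100. ]), 84.48)
caddy top 110 149 [524.8 115.  119. ] (array([518.8, 104.6]), array([65.8, 89. ]), 84.5)
caddy top 124 131 [520.1  73.4 129.5] (array([520.7,  73.5]), array([ 4.1, 99.3]), 84.53)
caddy side 10 965 [521.9 110.7  32.6] (array([525.2, 106.1]), array([ 67.8, 100.9]), 84.69)
caddy side 60 541 [520.7  91.1  86. ] (array([522.9, 105.3]), array([ 68.4, 100.7]), 88.4)
caddy side 110 231 [522.2  95.5 117.2] (array([524.9, 106.6]), array([ 65.6, 100.6]), 84.98)
caddy side 122 197 [521.3  79.3 128. ] (array([527.9,  80.1]), array([79.7, 80.5]), 46.45)
panel top 30 3726 [ 527.3 -239.8  119.8] (array([ 535. , -239.9]), array([ 27.6, 300.7]), 51.28)
panel top 190 2215 [ 525.7 -248.3  199.1] (array([ 526.3, -250.8]), array([ 19.6, 300.3]), 48.26)
T 3973 3809 [ 529.7 -242.1  120.3] [ 0.6653  0.7465 -0.0014] yaw 48.29230043662163 mid [-707.61462393 -409.9788155 ] -556.5109615626058
head 83 [ 511.80348852 -213.68027157  154.02217691] [18. 18. 18. 16. 19. 18. 18. 17. 15. 13. 19. 18. 18. 17. 16. 15. 13. 18.
 18. 18. 17. 17. 14. 13. 19. 18. 18. 17. 16. 14. 14. 18. 19. 18. 18. 17.
 15. 14. 12.  9.] -524.254311220935
S 3352 2955 [ 523.5 -234.   114.3] [ 0.6622  0.7494 -0.0035] yaw 48.5346877661466 mid [-708.33605891 -410.15059079] -547.2554108792704
head 74 [ 466.15206619 -184.08509804  152.46420984] [ 18.  17.  16.  12.  18.  18.  16.  14.  10.  18.  18.  16.  15.  13.
  18.  17.  19.  16.  14.  17.  18.  18.  17.  15.  17.  17.  18.  15.
  18.  17. -18. -11. -15.  -8. -11. -16.  -8. -10. -15.  -8.] -471.20917913986943
tidy 38 338 (array([564.2, 307.4]), array([ 67.4, 101. ]), 49.43)
tidy 60 207 (array([544.6, 291. ]), array([74.8, 80.8]), 86.43)
tidy 110 151 (array([573.8, 318.5]), array([36.2, 11.8]), 49.06)
```

```bash
cat >> h.py <<'E'
def go(x,y,z,yaw,pos=None,ori=None):
    "target TCP + yaw of tool x -> normalised row from the measured pose"
    s=arm.observe(); R=np.array(s["orientation"]) if ori is None else ori; p=np.array(s["position"]) if pos is None else pos
    cur=np.degrees(np.arctan2(R[1,0],R[0,0])); d=R.T@(np.array([x,y,z])-p)
    dr=-((yaw-cur+180)%360-180)
    print("pos",p.round(1),"yaw",cur.round(2),"shift mm",d.round(1),"norm",(d/250).round(4),"roll",round(dr,2),round(dr/45,4))
E
python3 - <<'E'
from h import *
for f,cr,pr in(("top",(140,220,250,315),(140,200,440,510)),("side",(185,265,270,335),(85,135,310,360))):
    X=np.load(f+"0.npz")["X"]
    P=X[cr[0]:cr[1],cr[2]:cr[3]].reshape(-1,3)
    a=np.radians(-95.4); ex=np.array([np.cos(a),np.sin(a)]); ey=np.array([-ex[1],ex[0]])
    o=np.array([520.5,71.5]); L=np.c_[(P[:,:2]-o)@ex,(P[:,:2]-o)@ey,P[:,2]]
    t=L[(L[:,2]>112)&(L[:,2]<124)&(L[:,0]<-15)]
    print(f,"tab local",len(t),t.min(0).round(1),t.max(0).round(1),t.mean(0).round(1))
    t=L[(L[:,2]>124)&(L[:,2]<136)]; print("plate top",t.min(0).round(1),t.max(0).round(1))
    n=np.array([.6639,.7478]);e=np.array([-.7478,.6639])
    P=X[pr[0]:pr[1],pr[2]:pr[3]].reshape(-1,3); D=P[:,:2]@n-171.6; E=P[:,:2]@e+559
    m=(abs(E)<20)&(D>12)&(D<30)&(abs(P[:,2]-150)<20)
    print("head e,d,z",m.sum(),np.c_[E,D,P[:,2]][m].min(0).round(1),np.c_[E,D,P[:,2]][m].max(0).round(1))
    m=(abs(E)<60)&(abs(E)>12)&(abs(D)<6)&(P[:,2]>100)&(P[:,2]<185); print("face d",np.median(D[m]))
go(525,118,300,84.6)
E
```

```text
top tab local 135 [-65.7  -5.6 113.1] [-29.8   6.5 121.9] [-47.3   0.3 119.3]
plate top [ -4.  -49.6 124.3] [1.00e-01 4.97e+01 1.33e+02]
head e,d,z 54 [ -9.7  12.  143.8] [  8.2  17.8 160.7]
face d -0.9398990104647424
side tab local 102 [-68.1  -5.4 112.4] [-29.8   7.4 123.5] [-5.170e+01  1.000e-01  1.197e+02]
plate top [ -6.9 -48.8 124. ] [1.000e-01 5.060e+01 1.339e+02]
head e,d,z 29 [ -7.7  13.4 145.1] [  8.   19.7 161.9]
face d 0.9969629799041684
pos [ 166.5 -470.9  255.5] yaw 19.47 shift mm [ 534.3 -435.8  -43.7] norm [ 2.1373 -1.7433 -0.1748] roll -65.13 -1.4473
```

Request:
send_rows(
  motion=[
    [1, -0.82, -0.15, 0, 1],
    [1, -0.82, -0.15, 0, 1],
    [1, -0.82, -0.15, 0, 1],
    [1, -0.82, -0.15, 0, 1],
    [1, -0.82, -0.15, 0, 1],
    [1, -0.82, -0.15, 0, 1],
    [1, -0.82, -0.15, 0, 1],
    [1, -0.82, -0.15, 0, 1],
    [1, -0.82, -0.15, 0, 1],
    [1, -0.82, -0.15, 0, 1],
  ],
)

```text
t: 0.93
position: [334.7, -193.4, 293.8]
orientation: [[0.941, 0.338, -0.0], [0.338, -0.941, -0.0], [-0.0, 0.0, -1.0]]
force: [-0.7, -0.4, 0.1]
opening: 85.5
grasp_force: 0.0
```

Request:
send_rows(
  motion=[
    [1, -0.82, 0, -0.15, 1],
    [1, -0.82, 0, -0.3, 1],
    [1, -0.82, 0, -0.45, 1],
    [1, -0.82, 0, -0.6, 1],
    [1, -0.82, 0, -0.75, 1],
    [1, -0.82, 0, -0.9, 1],
    [1, -0.82, 0, -1, 1],
    [1, -0.82, 0, -1, 1],
    [1, -0.82, 0, -1, 1],
    [1, -0.82, 0, -1, 1],
    [1, -0.82, 0, -1, 1],
  ],
)

```text
t: 1.85
position: [501.0, 80.1, 293.0]
orientation: [[0.433, 0.902, -0.002], [0.902, -0.433, -0.001], [-0.002, -0.002, -1.0]]
force: [-0.5, 0.3, 0.4]
opening: 85.4
grasp_force: 0.0
```

```bash
python3 -c "
from h import *
go(525.6,121.2,170,84.6)"
```

```text
pos [501.   80.1 293. ] yaw 64.36 shift mm [ 47.9   4.6 122.9] norm [0.1915 0.0183 0.4915] roll -20.24 -0.4498
```

Request:
send_rows(
  motion=[
    [0.1915, 0.018, 0.2, -0.15, 1],
    [0.1915, 0.018, 0.4, -0.3, 1],
    [0.1915, 0.018, 0.49, -0.45, 1],
    [0.1915, 0.018, 0.49, -0.45, 1],
    [0.1915, 0.018, 0.49, -0.45, 1],
    [0.1915, 0.018, 0.49, -0.45, 1],
    [0.1915, 0.018, 0.49, -0.45, 1],
  ],
)

```text
t: 2.43
position: [527.1, 121.8, 173.3]
orientation: [[0.095, 0.996, 0.003], [0.996, -0.095, 0.0], [0.001, 0.003, -1.0]]
force: [-0.4, 0.3, 0.8]
opening: 85.3
grasp_force: 0.0
```

```bash
python3 -c "
from h import *
go(525.6,121.2,111,84.6)
im,d,p=grab('wrist'); cv2.imwrite('pics/w1.png',im[...,::-1])
X=cloud(d,p); m=(X[...,2]>112)&(X[...,2]<124)
a=np.radians(-95.4); ex=np.array([np.cos(a),np.sin(a)]); ey=np.array([-ex[1],ex[0]])
L=np.dstack([(X[...,:2]-[520.5,71.5])@ex,(X[...,:2]-[520.5,71.5])@ey,X[...,2]])
for lo,hi in((112,123),(126,135)):
  t=L[(L[...,2]>lo)&(L[...,2]<hi)&(abs(L[...,1])<60)&(L[...,0]<12)&(L[...,0]>-80)]; print(len(t),np.percentile(t,[2,50,98],axis=0).round(1) if len(t) else '')
"
```

```text
pos [527.1 121.8 173.3] yaw 84.57 shift mm [-0.7 -1.6 62.3] norm [-0.003  -0.0064  0.249 ] roll -0.03 -0.0007
3536 [[-66.3 -43.6 112.4]
 [ -5.    3.  119.3]
 [ -3.9  49.7 122.7]]
2125 [[ -5.2 -45.1 126.2]
 [ -3.8   3.4 129.5]
 [ -0.4  50.9 130.9]]
```

View pics/w1.png

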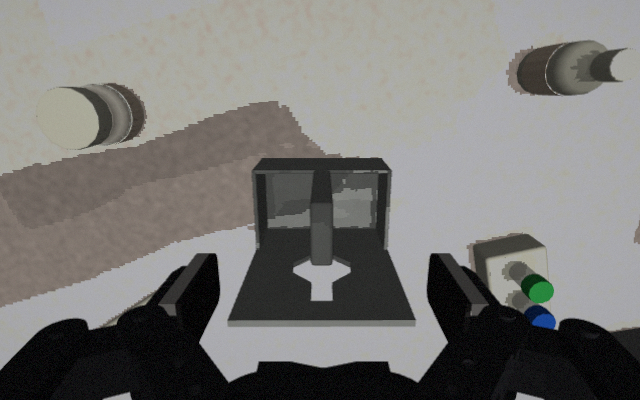

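The wrist view shows the keyhole bin centred between the fingers. Its tab is at about (321,230), the keyhole at (321,272), and the plate side is toward the camera. I'll check where the camera sits relative to the tool.

```bash
python3 -c "
from h import *
p=arm.camera_params('wrist'); s=arm.observe()
c=-p['R'].T@p['t']; print(c, s['orientation'].T@(c-s['position']), s['q'].round(1))"
```

```text
[535.59876077 193.84219517 291.41433202] [  72.32580253    1.8545155  -117.64417496] [ 13.   21.   -2.3  66.5  -0.  108.4]
```

Request:
send_rows(
  motion=[
    [0, -0.003, 0.1, 0, 1],
    [0, -0.003, 0.2, 0, 1],
    [0, -0.003, 0.24, 0, 1],
    [0, -0.003, 0.24, 0, 1],
    [0, -0.003, 0.24, 0, 1],
    [0, -0.003, 0.24, 0, 1],
  ],
)

```text
t: 2.98
position: [526.7, 123.3, 113.2]
orientation: [[0.092, 0.996, 0.003], [0.996, -0.092, 0.001], [0.001, 0.003, -1.0]]
force: [0.3, 0.1, 0.0]
opening: 85.2
grasp_force: 0.0
```

Request:
send_rows(
  motion=[
    [0, 0, 0, 0, -1],
    [0, 0, 0, 0, -1],
    [0, 0, 0, 0, -1],
    [0, 0, 0, 0, -1],
    [0, 0, 0, 0, -1],
    [0, 0, 0, 0, -1],
    [0, 0, 0, 0, -1],
    [0, 0, 0, 0, -1],
    [0, 0, 0, 0, -1],
    [0, 0, 0, 0, -1],
    [0, 0, 0, 0, -1],
    [0, 0, 0, 0, -1],
  ],
  squeeze=60,
)

```text
t: 3.98
position: [525.4, 123.2, 111.3]
orientation: [[0.092, 0.996, 0.0], [0.996, -0.092, 0.0], [0.0, 0.0, -1.0]]
force: [0.4, -0.0, -0.0]
opening: 11.4
grasp_force: 59.8
```

Request:
send_rows(
  motion=[
    [0, 0, -0.1, 0, -1],
    [0, 0, -0.2, 0, -1],
    [0, 0, -0.312, 0, -1],
    [-0.1, 0.05, -0.312, 0.1, -1],
    [-0.2, 0.1, -0.312, 0.2, -1],
    [-0.3, 0.15, -0.312, 0.3, -1],
    [-0.4, 0.2, -0.312, 0.4, -1],
    [-0.5, 0.25, -0.312, 0.5, -1],
    [-0.6, 0.3, -0.312, 0.6, -1],
    [-0.7, 0.35, -0.312, 0.7, -1],
    [-0.8, 0.38, -0.312, 0.8, -1],
    [-0.9, 0.38, -0.312, 0.807, -1],
    [-0.9, 0.38, -0.312, 0.807, -1],
    [-0.9, 0.38, -0.312, 0.807, -1],
    [-0.9, 0.38, -0.312, 0.807, -1],
    [-0.9, 0.38, -0.312, 0.807, -1],
  ],
)

```text
t: 5.32
position: [599.0, -108.7, 189.0]
orientation: [[0.663, 0.749, -0.001], [0.749, -0.663, 0.001], [-0.0, -0.001, -1.0]]
force: [-0.1, 0.5, -1.2]
opening: 11.5
grasp_force: 59.6
```

```bash
python3 - <<'E'
from h import *
go(593,-174,189.3,48.4)
n=np.array([.6639,.7478]);e=np.array([-.7478,.6639])
for f in("top","side"):
    im,d,p=grab(f); X=cloud(d,p); s=arm.observe()
    cv2.imwrite(f"pics/{f}1.png",im[...,::-1])
    tcp=s["position"]; D=(X[...,:2]-tcp[:2])@n; E=(X[...,:2]-tcp[:2])@e; Z=X[...,2]-tcp[2]
    m=(abs(E)<70)&(D>-70)&(D<-44)&(Z<30)&(Z>-140)
    print(f,"plate pts rel tcp e,d,z",m.sum(),np.percentile(np.c_[E[m],D[m],Z[m]],[1,50,99],axis=0).round(1))
    np.savez(f+"1.npz",im=im,X=X)
E
```

```text
pos [ 599.  -108.7  189. ] yaw 48.47 shift mm [-52.9  38.8  -0.3] norm [-0.2114  0.1553 -0.0013] roll 0.07 0.0016
top plate pts rel tcp e,d,z 610 [[ -33.   -52.2 -110.8]
 [  15.8  -48.4  -50.8]
 [  50.   -44.2   20.2]]
side plate pts rel tcp e,d,z 607 [[ -42.9  -50.6 -107.5]
 [  15.   -46.8  -48. ]
 [  50.1  -44.6   20.8]]
```

View pics/side1.png

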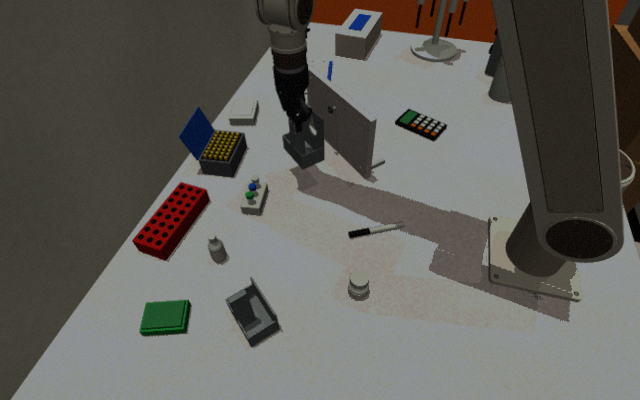

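The side view shows the bin held upright at about (303,140), square in front of the panel. The tidy bin is untouched at (252,310).

Request:
send_rows(
  motion=[
    [-0.08, 0.06, 0, 0, -1],
    [-0.16, 0.12, 0, 0, -1],
    [-0.211, 0.155, 0, 0, -1],
    [-0.211, 0.155, 0, 0, -1],
    [-0.211, 0.155, 0, 0, -1],
    [-0.211, 0.155, 0, 0, -1],
    [-0.211, 0.155, 0, 0, -1],
  ],
)

```text
t: 6.0
position: [593.3, -173.8, 189.3]
orientation: [[0.663, 0.749, -0.0], [0.749, -0.663, 0.0], [0.0, -0.0, -1.0]]
force: [-0.3, 0.4, -1.2]
opening: 11.3
grasp_force: 59.6
```

```bash
python3 - <<'E'
from h import *
go(593,-174,189.3,48.4)
n=np.array([.6639,.7478]);e=np.array([-.7478,.6639])
for f in("top","side"):
    im,d,p=grab(f); X=cloud(d,p)
    cv2.imwrite(f"pics/{f}2.png",im[...,::-1])
    if f=="side": cv2.imwrite("pics/side2c.png",cv2.resize(im[60:180,260:400,::-1],None,fx=4,fy=4,interpolation=cv2.INTER_CUBIC))
    D=X[...,:2]@n-171.6; E=X[...,:2]@e+559; Z=X[...,2]
    def rep(t,m): print(f,t,m.sum(),np.percentile(np.c_[E[m],D[m],Z[m]],[1,5,50,95,99],axis=0).round(1).tolist() if m.sum() else '')
    rep("plate top",(abs(E)<70)&(D>28)&(D<52)&(Z>200)&(Z<213))
    rep("face",(abs(E)<145)&(abs(D)<6)&(Z>60)&(Z<190))
    rep("panel all",(abs(E)<170)&(D>-9)&(D<4)&(Z>30)&(Z<196))
    rep("plate",(abs(E)<70)&(D>30)&(D<50)&(Z>100)&(Z<213))
    rep("head",(abs(E)<15)&(D>12)&(D<24)&(Z>130)&(Z<170))
E
```

```text
pos [ 593.3 -173.8  189.3] yaw 48.47 shift mm [-0.3 -0.1  0. ] norm [-0.0014 -0.0004  0.0001] roll 0.07 0.0016
top plate top 137 [[-9.6, 40.4, 200.3], [-7.9, 40.6, 201.3], [19.8, 43.1, 207.4], [47.4, 44.6, 209.4], [49.6, 44.7, 210.7]]
top face 2331 [[-82.0, -1.7, 62.2], [-72.7, -1.5, 68.9], [35.1, -0.8, 136.9], [134.1, -0.3, 185.4], [142.8, 0.2, 189.1]]
top panel all 2950 [[-81.8, -3.8, 33.0], [-72.0, -1.5, 43.7], [40.2, -0.9, 130.2], [141.3, -0.3, 190.1], [148.7, -0.0, 194.8]]
top plate 624 [[-28.7, 40.5, 101.4], [-20.2, 41.0, 105.4], [20.3, 44.1, 163.8], [49.6, 44.6, 208.4], [50.1, 47.0, 209.4]]
top head 54 [[-8.9, 12.4, 142.7], [-7.9, 12.6, 145.2], [1.0, 16.3, 155.7], [8.2, 17.6, 161.2], [8.6, 18.1, 161.9]]
side plate top 45 [[-17.1, 41.5, 200.6], [6.7, 42.7, 201.3], [27.3, 46.0, 206.5], [48.7, 47.4, 208.7], [49.9, 47.7, 208.8]]
side face 1658 [[-89.2, -1.2, 61.3], [-71.8, -0.6, 68.5], [58.4, 0.9, 134.4], [137.1, 2.5, 185.0], [143.2, 3.3, 188.6]]
side panel all 2222 [[-89.0, -7.1, 32.1], [-68.5, -1.6, 41.6], [66.7, 0.8, 126.4], [147.3, 2.5, 190.4], [149.0, 3.2, 194.9]]
side plate 492 [[-40.0, 42.1, 101.4], [-33.2, 43.1, 105.9], [20.3, 45.8, 147.2], [48.9, 47.5, 206.1], [50.1, 48.5, 208.1]]
side head 0
```

View pics/side2c.png

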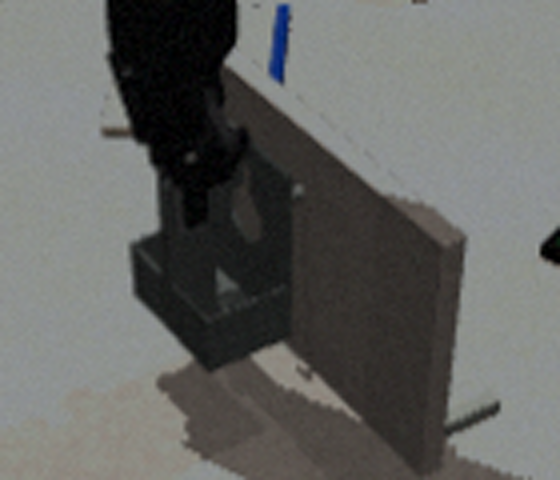

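The crop shows the bin about 40 mm from the panel, with its plate parallel to it. Now I insert it.

Request:
send_rows(
  motion=[
    [-0.03, 0, 0, 0, -1],
    [-0.06, 0, 0, 0, -1],
    [-0.08, 0, 0, 0, -1],
    [-0.09, 0, 0, 0, -1],
    [-0.09, 0, 0, 0, -1],
    [-0.09, 0, 0, 0, -1],
  ],
)

```text
t: 6.6
position: [578.1, -192.0, 189.4]
orientation: [[0.664, 0.747, 0.0], [0.747, -0.664, 0.0], [0.0, 0.0, -1.0]]
force: [0.9, -0.3, -1.8]
opening: 11.0
grasp_force: 59.6
```

Request:
send_rows(
  motion=[
    [-0.01, 0, 0, 0, -1],
    [-0.02, 0, 0, 0, -1],
    [-0.03, 0, 0, 0, -1],
    [-0.04, 0, 0, 0, -1],
    [-0.05, 0, 0, 0, -1],
    [-0.057, 0, 0, 0, -1],
    [-0.057, 0, 0, 0, -1],
    [-0.057, 0, 0, 0, -1],
    [-0.057, 0, 0, 0, -1],
  ],
)

```text
t: 7.35
position: [568.9, -202.3, 189.3]
orientation: [[0.664, 0.748, 0.0], [0.748, -0.664, 0.0], [0.0, 0.0, -1.0]]
force: [0.1, 0.2, -1.7]
opening: 10.6
grasp_force: 59.6
```

```bash
python3 - <<'E'
from h import *
n=np.array([.6639,.7478]);e=np.array([-.7478,.6639])
s=arm.observe(); print(s["position"][:2]@n-171.6-51.9, s["position"][:2]@e+559,s["force"])
for f in("top","side"):
    im,d,p=grab(f); X=cloud(d,p)
    cv2.imwrite(f"pics/{f}3.png",im[...,::-1])
    D=X[...,:2]@n-171.6; E=X[...,:2]@e+559; Z=X[...,2]
    def rep(t,m): print(f,t,m.sum(),np.percentile(np.c_[E[m],D[m],Z[m]],[1,5,50,95,99],axis=0).round(1).tolist() if m.sum() else '')
    rep("plate top",(abs(E)<70)&(D>1.5)&(D<15)&(Z>200)&(Z<213))
    rep("plate front",(abs(E)<60)&(D>3.5)&(D<15)&(Z>100)&(Z<213))
E
```

```text
2.913811350444327 -0.6864045110008874 [ 0.07320274  0.15040305 -1.65880246]
top plate top 136 [[-5.3, 2.6, 200.7], [-3.3, 3.2, 201.3], [21.2, 5.7, 207.3], [46.8, 7.1, 209.5], [49.2, 7.3, 210.2]]
top plate front 566 [[-14.3, 3.7, 102.3], [-5.9, 4.1, 111.1], [26.5, 6.6, 170.2], [49.0, 9.7, 208.3], [49.4, 13.9, 209.6]]
side plate top 46 [[8.2, 3.2, 200.3], [11.6, 5.2, 200.5], [31.1, 8.9, 206.1], [49.8, 10.3, 208.8], [59.8, 10.9, 209.3]]
side plate front 481 [[-33.8, 4.2, 100.8], [-28.3, 5.7, 105.5], [21.7, 8.3, 151.2], [48.5, 10.3, 206.0], [50.1, 13.9, 208.5]]
```

Request:
send_rows(
  motion=[
    [0, 0, 0.02, 0, -1],
    [0, 0, 0.04, 0, -1],
    [0, 0, 0.06, 0, -1],
    [0, 0, 0.08, 0, -1],
    [0, 0, 0.08, 0, -1],
    [0, 0, 0.08, 0, -1],
  ],
)

```text
t: 7.95
position: [568.4, -202.1, 168.5]
orientation: [[0.664, 0.748, -0.001], [0.748, -0.664, 0.001], [-0.001, -0.001, -1.0]]
force: [0.1, -0.1, -1.6]
opening: 11.2
grasp_force: 59.5
```

Request:
send_rows(
  motion=[
    [0, 0, 0.01, 0, -1],
    [0, 0, 0.02, 0, -1],
    [0, 0, 0.03, 0, -1],
    [0, 0, 0.04, 0, -1],
    [0, 0, 0.05, 0, -1],
    [0, 0, 0.05, 0, -1],
    [0, 0, 0.05, 0, -1],
  ],
)

```text
t: 8.53
position: [568.7, -202.3, 156.5]
orientation: [[0.664, 0.748, -0.001], [0.748, -0.664, 0.0], [-0.0, -0.0, -1.0]]
force: [0.2, 0.4, -0.8]
opening: 11.2
grasp_force: 59.6
```

Request:
send_rows(
  motion=[
    [0, 0, 0.005, 0, -1],
    [0, 0, 0.01, 0, -1],
    [0, 0, 0.012, 0, -1],
    [0, 0, 0.012, 0, -1],
    [0, 0, 0.012, 0, -1],
  ],
)

```text
t: 8.95
position: [568.8, -202.3, 153.8]
orientation: [[0.664, 0.748, -0.0], [0.748, -0.664, 0.0], [-0.0, -0.0, -1.0]]
force: [1.6, 0.6, -0.3]
opening: 11.2
grasp_force: 59.6
```

Request:
send_rows(
  motion=[
    [0, 0, 0.004, 0, -1],
    [0, 0, 0.006, 0, -1],
    [0, 0, 0.006, 0, -1],
    [0, 0, 0.006, 0, -1],
  ],
)

```text
t: 9.28
position: [569.0, -202.4, 152.9]
orientation: [[0.664, 0.748, 0.001], [0.748, -0.664, -0.0], [0.0, 0.001, -1.0]]
force: [-1.2, 0.8, 2.9]
opening: 11.2
grasp_force: 60.0
```

```bash
python3 - <<'E'
from h import *
print(arm.observe()["force"],arm.observe()["position"])
n=np.array([.6639,.7478]);e=np.array([-.7478,.6639])
for f in("top","side"):
    im,d,p=grab(f); X=cloud(d,p)
    cv2.imwrite(f"pics/{f}4.png",im[...,::-1])
    D=X[...,:2]@n-171.6; E=X[...,:2]@e+559; Z=X[...,2]
    def rep(t,m): print(f,t,m.sum(),np.percentile(np.c_[E[m],D[m],Z[m]],[1,5,50,95,99],axis=0).round(1).tolist() if m.sum() else '')
    rep("plate top",(abs(E)<60)&(D>2.5)&(D<15)&(Z>160)&(Z<185))
    rep("head",(abs(E)<15)&(D>12)&(D<24)&(Z>130)&(Z<170))
a=cv2.imread("pics/top4.png")[130:220,410:530];b=cv2.imread("pics/side4.png")[60:180,260:400]
r=lambda i:cv2.convertScaleAbs(cv2.resize(i,(400,400)),alpha=1.6)
cv2.imwrite("pics/c4.png",np.hstack([r(a),r(b)]))
E
```

```text
[-1.21032013  0.79163553  2.94381414] [ 569.0246122  -202.43215901  152.89853752]
top plate top 133 [[-4.7, 3.0, 160.2], [-1.8, 3.2, 161.2], [23.1, 6.2, 170.6], [48.3, 7.2, 173.3], [49.2, 7.3, 174.3]]
top head 34 [[-1.9, 12.3, 143.3], [-0.9, 12.6, 144.2], [3.7, 16.1, 154.8], [7.9, 17.4, 159.1], [8.1, 17.5, 159.8]]
side plate top 64 [[-18.8, 2.5, 160.4], [-7.4, 2.8, 160.9], [29.6, 7.7, 169.2], [48.0, 9.1, 178.7], [51.4, 10.3, 182.0]]
side head 10 [[1.0, 14.6, 145.7], [1.8, 14.7, 146.2], [6.1, 17.6, 151.1], [7.0, 18.8, 157.7], [7.2, 19.1, 158.5]]
```

View pics/c4.png

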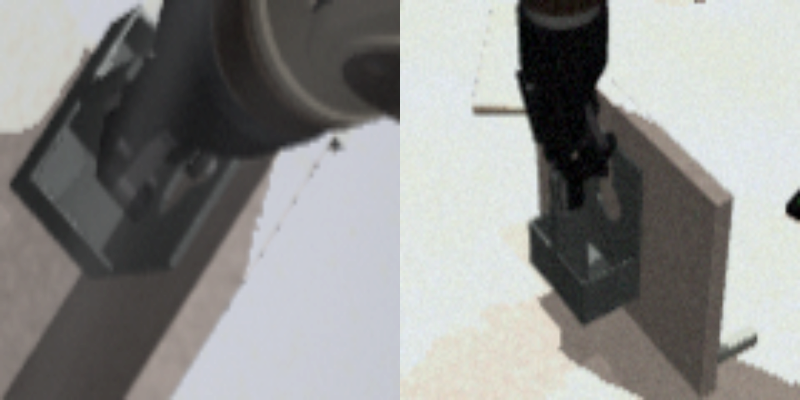

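The crops show the plate behind the screw head, with the bin against the panel. The wrist force has gone up by about 4 N, so the slot top is on the shank. Releasing gently.

Request:
send_rows(
  motion=[
    [0, 0, 0, 0, -0.72],
    [0, 0, 0, 0, -0.68],
    [0, 0, 0, 0, -0.64],
    [0, 0, 0, 0, -0.6],
    [0, 0, 0, 0, -0.5],
    [0, 0, 0, 0, -0.4],
    [0, 0, 0, 0, -0.3],
    [0, 0, 0, 0, -0.2],
    [0, 0, 0, 0, -0.1],
    [0, 0, 0, 0, 0],
    [0, 0, 0, 0, 0],
    [0, 0, 0, 0, 0],
    [0, 0, 0, 0, 0],
    [0, 0, 0, 0, 0],
  ],
  squeeze=20,
)

```text
t: 10.55
position: [568.8, -202.3, 152.3]
orientation: [[0.664, 0.748, 0.0], [0.748, -0.664, 0.0], [0.0, -0.0, -1.0]]
force: [-0.4, 0.5, 0.0]
opening: 42.5
grasp_force: 0.0
```

Request:
send_rows(
  motion=[
    [0, 0, -0.05, 0, 0],
    [0, 0, -0.1, 0, 0],
    [0, 0, -0.2, 0, 0],
    [0, 0, -0.3, 0, 0],
    [0, 0, -0.4, 0, 0],
    [0.1, 0, -0.5, 0, 0],
    [0.2, 0, -0.6, 0, 0],
    [0.2, 0.2, -0.6, 0, 0],
    [0.2, 0.4, -0.6, 0, 0],
    [0.2, 0.6, -0.6, 0, 0],
    [0.2, 0.7, -0.6, 0, 0],
    [0.2, 0.7, -0.6, 0, 0],
    [0.2, 0.7, -0.6, 0, 0],
  ],
)

```text
t: 11.63
position: [715.5, -277.5, 281.5]
orientation: [[0.666, 0.746, -0.003], [0.746, -0.666, -0.0], [-0.002, -0.002, -1.0]]
force: [-0.4, -0.3, -2.6]
opening: 42.5
grasp_force: 0.0
```

```bash
python3 - <<'E'
from h import *
n=np.array([.6639,.7478]);e=np.array([-.7478,.6639])
for f in("top","side"):
    im,d,p=grab(f); X=cloud(d,p)
    cv2.imwrite(f"pics/{f}5.png",im[...,::-1])
    D=X[...,:2]@n-171.6; E=X[...,:2]@e+559; Z=X[...,2]
    def rep(t,m): print(f,t,m.sum(),np.percentile(np.c_[E[m],D[m],Z[m]],[1,5,50,95,99],axis=0).round(1).tolist() if m.sum() else '')
    rep("plate top",(abs(E)<60)&(D>2.5)&(D<20)&(Z>160)&(Z<185))
    rep("box rim",(abs(E)<60)&(D>15)&(D<85)&(Z>70)&(Z<95))
    rep("head",(abs(E)<15)&(D>12)&(D<24)&(Z>130)&(Z<170))
a=cv2.imread("pics/top5.png")[130:220,410:530];b=cv2.imread("pics/side5.png")[60:180,260:400]
r=lambda i:cv2.convertScaleAbs(cv2.resize(i,(400,400)),alpha=1.6)
cv2.imwrite("pics/c5.png",np.hstack([r(a),r(b)]))
E
```

```text
top plate top 241 [[-50.2, 3.3, 160.2], [-45.7, 3.6, 161.0], [-0.5, 6.5, 170.8], [45.0, 7.7, 172.9], [49.2, 13.5, 173.8]]
top box rim 370 [[-50.4, 16.4, 70.8], [-49.4, 20.2, 72.2], [4.9, 52.0, 83.1], [49.2, 66.4, 89.9], [49.4, 66.7, 93.9]]
top head 54 [[-8.9, 12.4, 142.9], [-8.0, 12.8, 146.3], [0.9, 15.9, 156.6], [7.7, 17.6, 160.3], [8.6, 18.2, 160.8]]
side plate top 133 [[-55.6, 2.5, 160.2], [-46.2, 2.7, 160.9], [2.8, 8.3, 169.9], [47.3, 10.9, 180.0], [48.8, 14.9, 183.6]]
side box rim 278 [[-51.4, 16.7, 70.3], [-49.4, 22.9, 71.9], [5.6, 56.8, 81.3], [48.9, 68.5, 89.9], [50.0, 69.2, 94.2]]
side head 29 [[-8.3, 13.6, 144.1], [-8.1, 14.3, 145.3], [1.7, 18.2, 154.1], [7.4, 20.0, 160.7], [7.7, 20.1, 162.5]]
```

View pics/c5.png

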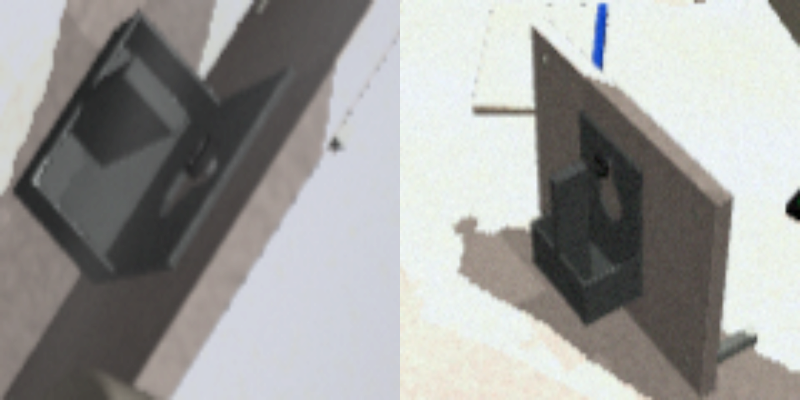

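The crops show the bin hanging free. The screw head is in front of the plate at the top of the slot (about (200,155) left, (600,165) right), and the arm is clear.

```bash
python3 -c "
from cell import arm
s=arm.observe(); print(s['t'],s['qd'].round(1)); print(arm.sign_off())"
```

```text
11.7333 [ 1.2 -4.5  3.5  0.1  0.2 -0. ]
the job is handed in; nothing more can be done
None
```

The keyhole bin is hanging on the screw, with the screw at the top of the slot; the other bin was left where it stood, and the job was handed in at 11.7 s with the arm clear of everything.

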